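Tare the balance with its touch-free sensor

ROBOT

A 7-joint arm with a two-finger parallel gripper is mounted at the origin on the work surface. World frame = base frame: x ahead of the robot, y to its left, z up, the work surface at z = 0. Lengths are in m, angles in rad, forces in N, time in s.
With the tool pointing down it reaches from about 0.425 to 0.875 m from the base axis. Payload 9.9 kg.
Tool frame: the origin (TCP) lies midway between the tips of the shut fingers; the grasp point (between the pads) lies 19 mm behind it; z points along the fingers, x is the direction in which the jaws open and shut, and the axes are right-handed (so a half turn about z gives the same grasp; the last joint's range is limited). The gripper opens to 85 mm and grips with 20 to 120 N. Pads are 22 mm wide; open, the fingers measure 114 mm over their backs; the gripper's body (76 mm by 85 mm) begins 54 mm behind the grasp point. The pads swing forward as they close: fully open they stand 13 mm farther back than shut.
Start: joints at [-1.197, 0.576, 0.025, 1.437, -0.015, 1.129, -0.057], TCP at [0.298, 0.605, 0.231] pointing down, gripper open.
Joint ranges: [-2.76, 2.76], [-0.34, 2.15], [-1.52, 1.57], [0.19, 2.46], [-1.09, 4.23], [0.17, 1.99], [-2.82, 2.82]. Speed limits (rad/s): [2.22, 2.22, 3.01, 3.01, 3.14, 3.14, 3.14].

INTERFACE

Orientations are given as a unit quaternion [x, y, z, w].
In Python, from plant import env, vision, ticket gives the robot as it stands.
- The arm moves only by the tool apply_moves, never from a script. Its argument "rows" is a list of rows, each an object of numbers: "tx", "ty", "tz": the shift along the tool's x, y, z in units of 25 mm (1.0 is 25 mm); "roll": the turn about the tool's z in units of 6 degrees (1.0 is 6 degrees). A call has 1 to 12 rows; each row shifts and turns the commanded pose from where the row before left it, along the tool's axes as they then stand; what a row does not reach is not made up. A row lasts 1/12 s, in which the tool goes at most 41.7 mm and 7.16 degrees, less where a joint would pass 70% of its speed; a pose out of reach is approached as far as the arm can. A call is refused whole if a number of a shift passes 1 or a number of a turn 1, either way. A call with a gripper value outside its range is refused whole. "fingers" is the closure, from 0 (fully open) to 1 (shut), set as the call begins (left out, the last holds). The fingers move at their own pace and stop on an object; "grip_force" is the grip in N (left out, the last holds). Time passes only in rows, so rows that do not move let the fingers close. It gives the time, the measured TCP pose, the force and the opening at its end, in the units of the state.
- env.get_obs(): the state, without advancing time (a new reading comes with each control period).
- vision.capture(name): name is "scene" or "top" or "wrist"; returns (picture, depth): 420x560x3 uint8, red, green, blue; 420x560 float32, m along the optical axis (not along the pixel's ray), 0 where there is no reading.
- vision.camera_model(name): a dict with "camera_matrix" (3x3 intrinsics, pixels), "extrinsics" (4x4, takes a point from camera to world coordinates). Camera axes: x right, y up, looking along -z (the intrinsics and any distortion apply to the point x, -y, -z); pixel columns grow to the right and rows downward; lengths in m; the calibration is good to about 2 mm. A picture is of the moment at which its call begins: read the wrist's pose just before it. camera_model takes no time and is no camera call; for the wrist camera it gives the pose at the moment of the call.
- ticket.sign_off(): hands the job in, once; it reports no verdict.
The state is a dict: "time_s": time; "joints": joint angles; "joint_vel": joint speeds; "tau": joint torques, N m; "tcp_pos": TCP position; "tool_rot": TCP orientation; "force": force on the tool from outside, world axes, zero at the start; "wrist_torque": the same for the moment, N m; "gripper_width": opening from 0.0 (shut) to 1.0 (fully open).
Only numpy, scipy, OpenCV 4.12 (cv2) and the standard library are available. Lean on these libraries where they do the work, as an engineer would, in place of code of your own. Each camera call takes 0.05 s, during which the arm holds its last target.

TASK

Tare the balance with the blue dish that already stands on its pan: with the fingertips, gently push the glass lid of the draught shield by its black grip until it is fully shut, then hold the fingertips just above the green-ringed tare sensor for a good two seconds, and take the hand well away. The sensors are touch-free: do not touch them or the sloping front panel, and keep the hand off the space just over the blue-ringed print sensor. Grip and lift nothing, and leave the dish and the other things on the bench where they are.

Things in the scene. Friction and masses are not known exactly. Their poses are not given: they have to be found in the camera images.
- balance: Balance fixed to the bench, white and grey, 320 mm deep (its x), 200 wide (y). Origin: centre of its underside; x points from front panel to back, z up. Its front faces the robot, turned up to 0.3 rad. A clear draught shield at x -50 to 142 mm, y -97 to 97, has two top rails 186 mm above the bench; inside is a round steel pan, top at 68 mm.
- lid (a joint): How far the clear lid of the draught shield is open, in m: 0 = fully shut; stops at 0 and 0.105. It slides level along the balance's x: towards the front panel shuts it. It stays where it is left; 2 to 4 N moves it slowly, over 30 N is too rough. Pane 188 mm long, 176 wide, top face 184 mm above the bench.
- lid_grip (a point): Centre of the lid's black grip, an upright bar near the pane's front edge, 12 mm thick (balance x), 50 wide (y), 24 high, standing on the pane, which goes on behind it. This point is 12 mm above the pane, 196 above the bench. Axes as the balance's. Moves with the lid; when shut it lies at x -28 mm from the balance's origin.
- tare_sensor: Touch-free tare sensor: black window in a bright green ring, 34 mm across, in the sloping front panel, left or right of the display (can be swapped). Origin: ring's centre on the panel's surface, 55 mm above the bench, at balance x -110, y +74 or -74 mm; its top is 3 mm higher. Axes as the balance's. It sees fingertips within 20 mm sideways and 5 to 45 mm above it.
- print_sensor: The print sensor: the same with a bright blue ring, on the other side of the display, 148 mm from the tare sensor. Same origin and axes. The fingertips must stay out of the space within 30 mm sideways and 70 mm above it.
- front_panel: The sloping front panel of the balance, with display and keys: balance x -160 to -60 mm, full width, rising from 45 mm above the bench at its front edge to 65 mm at its back edge. Its frame is that of the balance. It must not be touched.
- dish: Small blue round weighing dish, 68 mm across, 18 mm high, standing loose on the pan inside the draught shield. Origin: centre of its underside.
- jar: Amber glass jar with a white cap, 56 mm across, 100 mm high, loose beside the balance. Origin: centre of its underside.
- beaker: Small clear glass beaker, 52 mm across, 72 mm high, loose beside the balance. Origin: centre of its underside.
- flask: Small clear glass conical flask, 66 mm across the foot, 92 mm high, loose beside the balance. Origin: centre of its underside.
- weight: Brass weight with a knob, 38 mm across, 62 mm high, loose beside the balance. Origin: centre of its underside.
- spatula: Thin steel double-ended lab spatula, 189 mm long along its x, 11 mm wide, 7 mm thick, lying loose on the bench at the right side. Origin: on its underside, at the middle.
- wash_bottle: White plastic wash bottle with a red cap and spout, 62 mm across, 180 mm high, loose, at the side of the bench. Origin: centre of its underside.
There are look-alikes about, which are no part of the job. Of the things that look like the dish, the middle-sized one is meant.

How it is judged:
On the way, in this order (a step that is already met when the one before it is completed fails the run):
1. the lid of the draught shield is pushed fully shut (gap under 4 mm) (value of joint lid below 0.004 m), for 0.2 s.
2. then the fingertips are held just above the green-ringed tare sensor for two seconds, lid still shut (horizontal distance between the grasp point and tare_sensor below 0.025 m and z of the grasp point in the frame of tare_sensor between 0.02 and 0.075 m and value of joint lid below 0.004 m), for 2 s.
At the end, for the whole second after the job is handed in: The lid is shut to within 4 mm, the hand is over 100 mm away from the tare sensor, the dish stands upright on the pan within 8 mm of where it was, and every other loose thing is within 12 mm of where it was (value of joint lid below 0.004 m and distance between the grasp point and tare_sensor above 0.1 m and z of dish in the frame of balance between 0.063 and 0.073 m and distance of dish from where it was at the start of the episode below 0.008 m and angle between dish's own z axis and vertical below 0.1 rad and linear speed of dish below 0.02 m/s and distance of each of jar, beaker, flask, weight, spatula, wash_bottle from where it was at the start of the episode below 0.012 m); the robot touches nothing.
It fails at once if the front panel or a sensor is touched (contact force between anything else and front_panel above 1 N or contact force between anything else and tare_sensor above 1 N or contact force between anything else and print_sensor above 1 N).
It fails at once if the fingertips come over the blue print sensor (within 30 mm sideways, less than 70 mm above) (horizontal distance between the grasp point and print_sensor below 0.03 m and z of the grasp point in the frame of print_sensor between -0.02 and 0.09 m).
It fails at once if the balance or its lid is pushed or gripped with more than 30 N (contact force between anything else and balance above 30 N).
It fails at once if the dish is moved by more than 8 mm (distance of dish from where it was at the start of the episode above 0.008 m).
It fails at once if another loose thing is moved by more than 12 mm or lifted (distance of any of jar, beaker, flask, weight, spatula, wash_bottle from where it was at the start of the episode above 0.012 m).
It also fails if it takes over 48 s, if anything falls off the work surface, if the arm or the gripper's body presses on something with over 40 N, if the wrist force passes 120 N, or if a joint passes its speed limit or range.

## Working session

There is one attempt and no reset: what is moved stays moved. The work goes in short steps, Python scripts to look and compute and a tool call to move; the robot and the scene stay as the last step left them, time stands still between calls to the robot, and variables do not carry over. Pictures are saved under pics/ and viewed, and the job is handed in when it is done.

Besides the shell and the picture viewer there is one more tool, called after "Call:" as name(argument=value, ...), one argument or row to a line, values as JSON. apply_moves: Moves the arm, as the interface text tells. Its arguments: {"type":"object","properties":{"rows":{"type":"array","items":{"type":"object","properties":{"tx":{"type":"number"},"ty":{"type":"number"},"tz":{"type":"number"},"roll":{"type":"number"}}}},"fingers":{"type":"number"},"grip_force":{"type":"number"}},"required":["rows"]}

```bash
mkdir -p pics; ls
python3 - <<'E'
from plant import env, vision
import cv2, numpy as np
o=env.get_obs(); print({k:np.round(v,3) for k,v in o.items()})
for n in ("scene","top"):
    p,d=vision.capture(n); cv2.imwrite(f"pics/{n}0.png",p[:,:,::-1]); np.save(f"{n}0.npy",d); np.save(f"{n}0_rgb.npy",p)
    m=vision.camera_model(n); print(n,np.round(m['camera_matrix'],1),np.round(m['extrinsics'],3),m.keys(),m.get('distortion'))
E
```

```text
pics
{'time_s': np.float64(0.0), 'joints': array([-1.197,  0.576,  0.025,  1.438, -0.015,  1.129, -0.057]), 'joint_vel': array([-0.   , -0.001,  0.   , -0.   , -0.001,  0.   , -0.   ]), 'tau': array([-0.0000e+00, -7.6574e+01,  2.2500e+00, -2.8600e+01,  1.5000e-02,
        1.2000e-02,  0.0000e+00]), 'tcp_pos': array([0.298, 0.605, 0.23 ]), 'tool_rot': array([ 0.849,  0.528, -0.001,  0.   ]), 'force': array([-0.324,  0.432, -0.079]), 'wrist_torque': array([ 0.018,  0.009, -0.022]), 'gripper_width': np.float64(1.002)}
scene [[391.8   0.  279.6]
 [  0.  391.8 210.2]
 [  0.    0.    1. ]] [[ 0.691 -0.471  0.548  1.08 ]
 [ 0.723  0.443 -0.53  -0.515]
 [ 0.007  0.763  0.647  0.742]
 [ 0.     0.     0.     1.   ]] dict_keys(['camera_matrix', 'extrinsics']) None
top [[497.9   0.  276.6]
 [  0.  497.9 215.1]
 [  0.    0.    1. ]] [[ 0.127  0.97  -0.207  0.315]
 [-0.992  0.125 -0.023 -0.01 ]
 [ 0.004  0.208  0.978  1.346]
 [ 0.     0.     0.     1.   ]] dict_keys(['camera_matrix', 'extrinsics']) None
```

View pics/scene0.png

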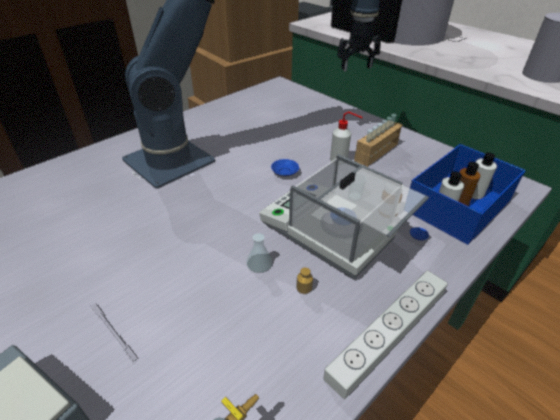

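View pics/top0.png

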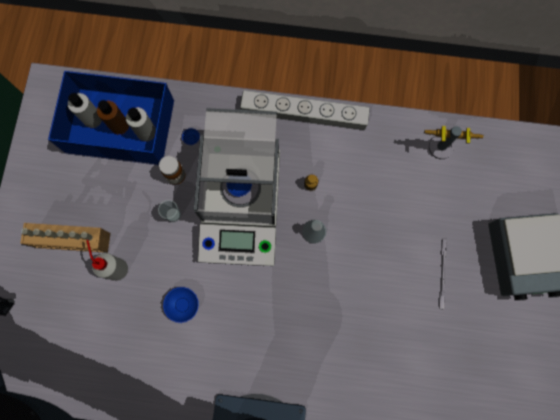

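The top view shows the balance near (238,190), with the lid open. The black grip is at (236,172), the green ring at (265,246), the blue ring at (208,243) and the dish inside at (238,187). The look-alike blue dishes are at (181,304), large, and (191,136), small.

```bash
cat > h.py <<'E'
import numpy as np, cv2
from plant import env, vision
def ray(n,u,v,z,m=None):
    m=m or vision.camera_model(n); K=m['camera_matrix'];T=np.array(m['extrinsics'])
    d=T[:3,:3]@np.array([(u-K[0][2])/K[0][0],-(v-K[1][2])/K[1][1],-1]); o=T[:3,3]
    return o+d*(z-o[2])/d[2]
def cents(mask):
    n,l,s,c=cv2.connectedComponentsWithStats(mask.astype(np.uint8)); return [(s[i].tolist(),c[i].round(1).tolist()) for i in range(1,n) if s[i][4]>8]
E
python3 - <<'E'
from h import *
p=np.load('top0_rgb.npy'); hsv=cv2.cvtColor(p,cv2.COLOR_RGB2HSV)
g=(hsv[...,0]>45)&(hsv[...,0]<80)&(hsv[...,1]>150)&(hsv[...,2]>60)
b=(hsv[...,0]>110)&(hsv[...,0]<130)&(hsv[...,1]>150)&(hsv[...,2]>60)
for c in cents(g): print('g',c)
for c in cents(b): print('b',c)
k=(p.max(2)<40); k2=np.zeros_like(k);k2[160:185,215:260]=k[160:185,215:260]
for c in cents(k2): print('k',c)
s=np.load('scene0_rgb.npy');hs=cv2.cvtColor(s,cv2.COLOR_RGB2HSV)
for nm,lo,hi in(('g',45,80),('b',110,130)):
  m=(hs[...,0]>lo)&(hs[...,0]<hi)&(hs[...,1]>120)&(hs[...,2]>60); m[:,:255]=0; m[:170]=0;m[240:]=0
  for c in cents(m): print('scene',nm,c)
cv2.imwrite('pics/ct.png',cv2.resize(p[95:275,150:340,::-1],None,fx=4,fy=3.3,interpolation=cv2.INTER_CUBIC)[:600])
cv2.imwrite('pics/cs.png',cv2.resize(s[140:280,240:440,::-1],None,fx=4,fy=4,interpolation=cv2.INTER_CUBIC))
E
```

```text
g ([259, 241, 12, 11, 68], [264.4, 246.1])
b ([49, 71, 18, 67, 113], [57.1, 104.0])
b ([117, 78, 16, 2, 16], [124.5, 78.5])
b ([160, 83, 7, 9, 22], [164.1, 85.9])
b ([79, 89, 76, 30, 878], [121.0, 100.5])
b ([159, 93, 6, 20, 51], [161.4, 102.7])
b ([156, 114, 5, 15, 42], [157.9, 121.0])
b ([58, 124, 96, 29, 1176], [103.0, 139.0])
b ([153, 130, 5, 12, 28], [155.3, 135.7])
b ([182, 133, 2, 7, 13], [182.5, 136.2])
b ([50, 138, 6, 3, 13], [52.7, 139.3])
b ([152, 143, 4, 6, 19], [153.3, 145.4])
b ([228, 189, 22, 7, 102], [237.6, 191.8])
b ([203, 238, 11, 11, 68], [208.1, 243.0])
b ([163, 287, 35, 35, 946], [180.1, 304.2])
k ([227, 170, 20, 6, 105], [236.8, 172.2])
scene g ([548, 203, 7, 5, 9], [551.2, 204.7])
scene g ([273, 210, 10, 5, 30], [277.5, 212.3])
scene g ([537, 218, 6, 4, 10], [539.4, 219.6])
scene b ([273, 170, 25, 6, 101], [285.0, 172.0])
scene b ([412, 170, 18, 13, 48], [419.7, 176.0])
scene b ([443, 171, 8, 6, 11], [446.2, 173.9])
scene b ([436, 175, 6, 9, 15], [438.6, 179.3])
scene b ([439, 174, 6, 5, 11], [441.7, 176.1])
scene b ([518, 175, 4, 8, 9], [519.4, 178.4])
scene b ([432, 176, 5, 8, 10], [434.4, 179.5])
scene b ([423, 180, 6, 5, 13], [425.3, 182.0])
scene b ([411, 183, 11, 9, 23], [414.3, 187.3])
scene b ([418, 185, 4, 5, 9], [419.7, 186.4])
scene b ([437, 185, 10, 20, 42], [441.2, 195.8])
scene b ([506, 184, 12, 11, 24], [512.3, 188.8])
scene b ([414, 193, 74, 47, 591], [443.2, 220.3])
scene b ([447, 193, 40, 24, 96], [463.9, 202.9])
scene b ([488, 196, 24, 26, 51], [499.3, 209.3])
scene b ([439, 203, 6, 6, 10], [441.4, 205.6])
scene b ([493, 203, 5, 6, 9], [495.3, 205.6])
scene b ([453, 214, 8, 4, 10], [456.2, 215.3])
scene b ([484, 214, 6, 4, 10], [486.3, 215.4])
scene b ([410, 228, 18, 12, 140], [418.5, 233.3])
```

View pics/ct.png

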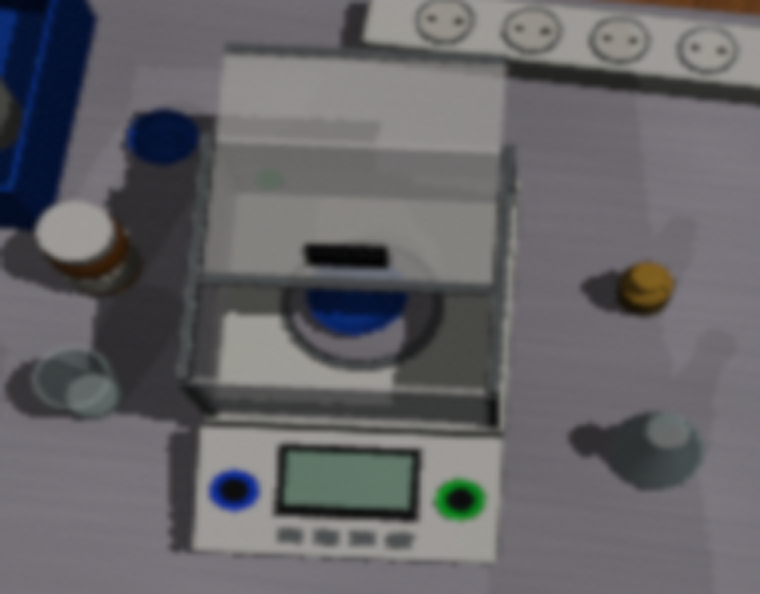

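View pics/cs.png

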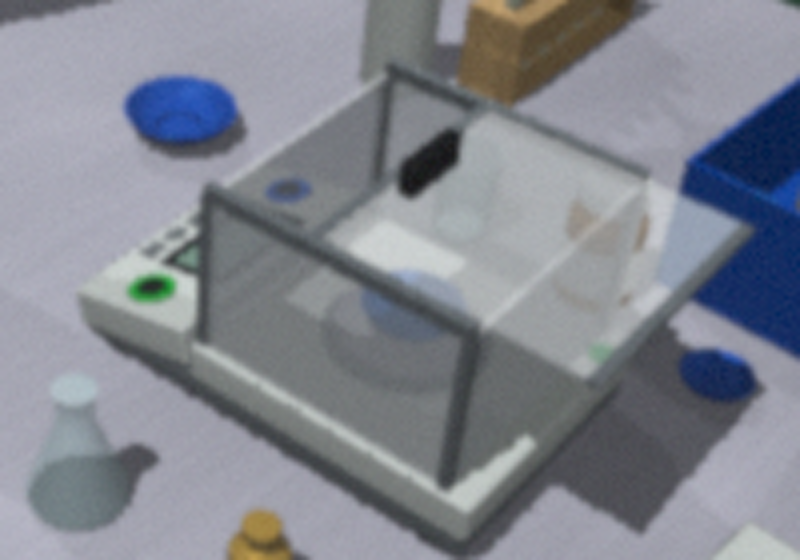

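The crops show the green ring on the robot's right and blue on the left. The grip is the black bar just in front of mid-shield, and the dish on the pan is the mid-sized one.

Run:
```python
from h import *
g=ray('top',264.4,246.1,.057);b=ray('top',208.1,243.0,.057);gs=ray('scene',277.5,212.3,.057)
# grip mask: top+front visible
k=ray('top',236.8,172.2,.200)
print('green',g,gs,'blue',b,np.linalg.norm(g-b))
dy=(b-g)[:2]; yaw=np.arctan2(-dy[0],dy[1]); print('yaw',yaw)
c,s=np.cos(yaw),np.sin(yaw); R=np.array([[c,-s],[s,c]])
mid=(g+b)[:2]/2; org=mid-R@[-.110,0]; print('org',org)
def loc(p): return R.T@(p[:2]-org)
print('grip',k,loc(k))
# depth-based and edges
p=np.load('top0_rgb.npy')
print('top edge',loc(ray('top',236.8,170,.208)),'bottom front', loc(ray('top',236.8,176,.184)))
ks=ray('scene',347,180,.196);print('grip scene',ks,loc(ks))
for n,u,v,z in [('jar',169,162,.1),('jar',169,162,.1),('beaker',168,205,.072),('flask',316,227,.092),('weight',311,180,.062),('wash',99,264,.18)]:
  q=ray('top',u,v,z);print(n,q.round(3),loc(q).round(3))
for x,z in[(-.05,.186),(.142,.186)]:
  for y in(-.097,.097): print('shield',(org+R@[x,y]).round(3))
```

```text
green [0.50197328 0.04063913 0.057     ] [0.50092951 0.03686501 0.057     ] blue [0.49123784 0.18764561 0.057     ] 0.14739794845802812
yaw 0.07289762060549587
org [0.60631342 0.12215401]
grip [0.6498719  0.12423245 0.2       ] [ 0.04359417 -0.00109958]
top edge [ 0.04663899 -0.00147639] bottom front [ 0.03881575 -0.000252  ]
grip scene [0.64594671 0.12643296 0.196     ] [0.03983969 0.00138097]
jar [0.684 0.316 0.1  ] [0.091 0.187]
jar [0.684 0.316 0.1  ] [0.091 0.187]
beaker [0.575 0.305 0.072] [-0.018  0.185]
flask [ 0.563 -0.085  0.092] [-0.059 -0.204]
weight [ 0.694 -0.06   0.062] [ 0.074 -0.188]
wash [0.393 0.414 0.18 ] [-0.192  0.307]
shield [0.564 0.022]
shield [0.549 0.215]
shield [0.755 0.036]
shield [0.741 0.229]
```

Lid gap is about 0.07 m, balance yaw about 0.073 rad. I'll rise, turn the tool so its x lies along the balance's y, and shut the fingers.

Call:
apply_moves(
  rows=[
    {"tz": -0.5, "roll": -0.85},
    {"tz": -0.5, "roll": -0.85},
    {"tz": -0.5, "roll": -0.85},
    {"tz": -0.5, "roll": -0.85},
    {"tz": -0.5, "roll": -0.85},
    {"tz": -0.5, "roll": -0.82},
  ],
  fingers=1,
  grip_force=20,
)

```text
validation failed for argument at $.ro...
```

```bash
cat >> h.py <<'E'
yaw=.0729;org=np.array([.6063,.1222]);RB=np.array([[np.cos(yaw),-np.sin(yaw)],[np.sin(yaw),np.cos(yaw)]])
def plan(lx,ly,z):
    o=env.get_obs();q=o['tool_rot'];from scipy.spatial.transform import Rotation as R
    Rt=R.from_quat(q).as_matrix();t=np.r_[org+RB@[lx,ly],z];d=t-o['tcp_pos']
    print('t',round(float(o['time_s']),2),'tcp',o['tcp_pos'].round(4),'local',(RB.T@(o['tcp_pos'][:2]-org)).round(4),'F',o['force'].round(2),'w',round(float(o['gripper_width']),3))
    x=RB.T@Rt[:2,0];print('tool x in balance deg',np.degrees(np.arctan2(x[1],x[0])).round(2),'zaxis',Rt[:,2].round(3),'units',(Rt.T@d/.025).round(2),'target',t.round(3))
E
python3 -c "
from h import *
plan(.085,0,.30)"
```

```text
t 0.1 tcp [0.2982 0.6051 0.2305] local [-0.2721  0.5041] F [ 0.66  0.74 -0.51] w 1.004
tool x in balance deg 59.59 zaxis [-0.001 -0.001 -1.   ] units [-10.16  22.53  -2.76] target [0.691 0.128 0.3  ]
```

Call:
apply_moves(
  rows=[
    {"tx": 0, "ty": 0, "tz": -0.5, "roll": -0.85},
    {"tx": 0, "ty": 0, "tz": -0.5, "roll": -0.85},
    {"tx": 0, "ty": 0, "tz": -0.5, "roll": -0.85},
    {"tx": 0, "ty": 0, "tz": -0.5, "roll": -0.85},
    {"tx": 0, "ty": 0, "tz": -0.5, "roll": -0.85},
    {"tx": 0, "ty": 0, "tz": -0.5, "roll": -0.82},
  ],
  fingers=1,
  grip_force=20,
)

```text
time_s: 0.6
tcp_pos: [0.2983, 0.6052, 0.3064]
tool_rot: [0.679, 0.734, -0.0, 0.0]
force: [0.5, 0.0, -0.8]
gripper_width: 0.145
```

```bash
python3 -c "
from h import *
plan(.085,0,.30)"
```

```text
t 0.6 tcp [0.2983 0.6052 0.3064] local [-0.272   0.5042] F [ 0.46  0.04 -0.79] w 0.145
tool x in balance deg 90.26 zaxis [-0.    -0.001 -1.   ] units [-20.23  14.19   0.27] target [0.691 0.128 0.3  ]
```

Call:
apply_moves(
  rows=[
    {"tx": -0.5, "ty": 0.35, "tz": 0, "roll": 0},
    {"tx": -0.9, "ty": 0.63, "tz": 0, "roll": 0},
    {"tx": -0.9, "ty": 0.63, "tz": 0, "roll": 0},
    {"tx": -0.9, "ty": 0.63, "tz": 0, "roll": 0},
    {"tx": -0.9, "ty": 0.63, "tz": 0, "roll": 0},
    {"tx": -0.9, "ty": 0.63, "tz": 0, "roll": 0},
    {"tx": -0.9, "ty": 0.63, "tz": 0, "roll": 0},
    {"tx": -0.9, "ty": 0.63, "tz": 0, "roll": 0},
    {"tx": -0.9, "ty": 0.63, "tz": 0, "roll": 0},
    {"tx": -0.9, "ty": 0.63, "tz": 0, "roll": 0},
    {"tx": -0.9, "ty": 0.63, "tz": 0, "roll": 0},
    {"tx": -0.5, "ty": 0.35, "tz": 0, "roll": 0},
  ],
)

```text
time_s: 1.6
tcp_pos: [0.4936, 0.3644, 0.3056]
tool_rot: [0.683, 0.73, -0.001, 0.001]
force: [1.3, 0.2, 0.4]
gripper_width: -0.0
```

Call:
apply_moves(
  rows=[
    {"tx": -0.5, "ty": 0.35, "tz": 0, "roll": 0},
    {"tx": -0.9, "ty": 0.63, "tz": 0, "roll": 0},
    {"tx": -0.9, "ty": 0.63, "tz": 0, "roll": 0},
    {"tx": -0.9, "ty": 0.63, "tz": 0, "roll": 0},
    {"tx": -0.9, "ty": 0.63, "tz": 0, "roll": 0},
    {"tx": -0.9, "ty": 0.63, "tz": 0, "roll": 0},
    {"tx": -0.9, "ty": 0.63, "tz": 0, "roll": 0},
    {"tx": -0.9, "ty": 0.63, "tz": 0, "roll": 0},
    {"tx": -0.9, "ty": 0.63, "tz": 0, "roll": 0},
    {"tx": -0.9, "ty": 0.63, "tz": 0, "roll": 0},
    {"tx": -0.9, "ty": 0.63, "tz": 0, "roll": 0},
    {"tx": -0.5, "ty": 0.35, "tz": 0, "roll": 0},
  ],
)

```text
time_s: 2.6
tcp_pos: [0.6852, 0.1277, 0.3052]
tool_rot: [0.683, 0.731, -0.001, 0.001]
force: [0.2, -0.9, -1.0]
gripper_width: -0.002
```

```bash
python3 -c "
from h import *
plan(.085,0,.193)
p,d=vision.capture('wrist');cv2.imwrite('pics/w1.png',p[:,:,::-1]);np.save('w1.npy',d)
p,d=vision.capture('top');cv2.imwrite('pics/t1.png',p[:,:,::-1])
"
```

```text
t 2.6 tcp [0.6852 0.1277 0.3052] local [ 0.0791 -0.0002] F [ 0.2  -0.95 -1.01] w -0.002
tool x in balance deg 89.69 zaxis [-0.001 -0.002 -1.   ] units [0.02 0.24 4.49] target [0.691 0.128 0.193]
```

View pics/w1.png

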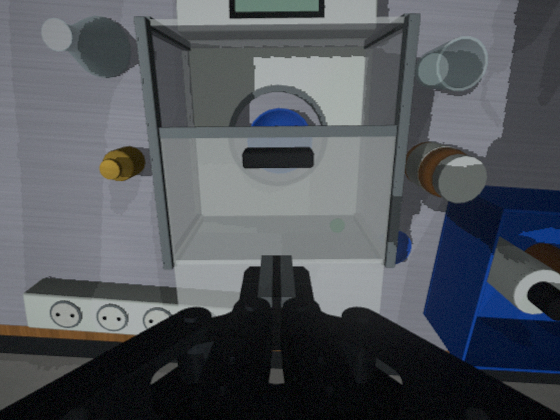

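The wrist view shows the shut fingertips at about (277,262), behind the black grip at (278,157) and in line with it. I'll cross-check the grip's position from this view.

```bash
python3 -c "
from h import *
p=cv2.imread('pics/w1.png');k=p.max(2)<45;m=np.zeros_like(k);m[140:175,230:325]=k[140:175,230:325]
for c in cents(m):
  print(c);x,y,w,h,a=c[0]
  for v,z in((y,.208),(y,.184),(y+h,.208),(y+h,.184)):
    print(v,z,(RB.T@(ray('wrist',x+w/2,v,z)[:2]-org)).round(4))
d=np.load('w1.npy');print(d[150:168:3,278])
"
```

```text
([243, 148, 70, 20, 1356], [277.2, 157.4])
148 0.208 [0.0363 0.003 ]
148 0.184 [0.0395 0.0031]
168 0.208 [0.0502 0.003 ]
168 0.184 [0.0548 0.003 ]
[0.24188389 0.23948272 0.24031377 0.24041599 0.24055776 0.24137364]
```

Call:
apply_moves(
  rows=[
    {"tx": 0, "ty": 0.2, "tz": 0.5, "roll": 0},
    {"tx": 0.1, "ty": 0, "tz": 0.6, "roll": 0},
    {"tx": 0, "ty": 0, "tz": 0.6, "roll": 0},
    {"tx": 0, "ty": 0, "tz": 0.6, "roll": 0},
    {"tx": 0, "ty": 0, "tz": 0.6, "roll": 0},
    {"tx": 0, "ty": 0, "tz": 0.5, "roll": 0},
    {"tx": 0, "ty": 0, "tz": 0.4, "roll": 0},
    {"tx": 0, "ty": 0, "tz": 0.3, "roll": 0},
    {"tx": 0, "ty": 0, "tz": 0.2, "roll": 0},
    {"tx": 0, "ty": 0, "tz": 0.1, "roll": 0},
    {"tx": 0, "ty": 0, "tz": 0, "roll": 0},
  ],
)

```text
time_s: 3.62
tcp_pos: [0.6886, 0.1355, 0.1959]
tool_rot: [0.681, 0.733, -0.0, -0.0]
force: [0.3, 0.7, 0.5]
gripper_width: 0.002
```

```bash
python3 -c "
from h import *
plan(.062,0.003,.193)
p,d=vision.capture('wrist');cv2.imwrite('pics/w2.png',p[:,:,::-1])
"
```

```text
t 3.62 tcp [0.6886 0.1355 0.1959] local [0.083  0.0073] F [0.25 0.67 0.55] w 0.002
tool x in balance deg 90.03 zaxis [-0.  0. -1.] units [-0.17 -0.84  0.12] target [0.668 0.13  0.193]
```

View pics/w2.png

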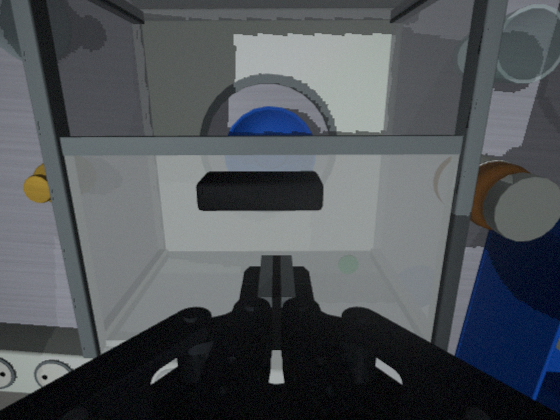

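The tips stand behind the grip, which is at (260,190), and about 7 mm to its right. I'll correct that sideways and start a gentle push.

Call:
apply_moves(
  rows=[
    {"tx": -0.15, "ty": -0.15, "tz": 0.05, "roll": 0},
    {"tx": -0.1, "ty": -0.2, "tz": 0.05, "roll": 0},
    {"tx": 0, "ty": -0.1, "tz": 0, "roll": 0},
    {"tx": 0, "ty": -0.1, "tz": 0, "roll": 0},
    {"tx": 0, "ty": -0.1, "tz": 0, "roll": 0},
    {"tx": 0, "ty": -0.1, "tz": 0, "roll": 0},
    {"tx": 0, "ty": -0.1, "tz": 0, "roll": 0},
    {"tx": 0, "ty": -0.1, "tz": 0, "roll": 0},
    {"tx": 0, "ty": -0.1, "tz": 0, "roll": 0},
    {"tx": 0, "ty": -0.1, "tz": 0, "roll": 0},
    {"tx": 0, "ty": -0.1, "tz": 0, "roll": 0},
    {"tx": 0, "ty": -0.1, "tz": 0, "roll": 0},
  ],
)

```text
time_s: 4.67
tcp_pos: [0.6555, 0.1267, 0.1939]
tool_rot: [0.681, 0.732, 0.0, 0.0]
force: [1.4, 0.4, 0.2]
gripper_width: 0.0
```

```bash
python3 -c "
from h import *
plan(-.011,0.0,.193)
p,d=vision.capture('wrist');cv2.imwrite('pics/w3.png',p[:,:,::-1])
"
```

```text
t 4.67 tcp [0.6555 0.1267 0.1939] local [0.0494 0.0009] F [1.36 0.43 0.17] w 0.0
tool x in balance deg 90.01 zaxis [ 0.  0. -1.] units [-0.03 -2.41  0.03] target [0.595 0.121 0.193]
```

View pics/w3.png

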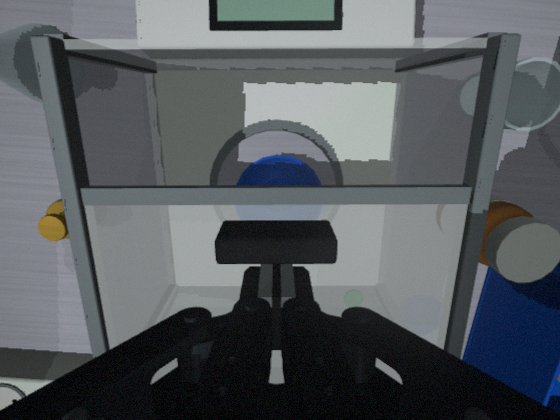

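The tips are now in contact with the back of the grip at (277,262). Force is about 1.4 N, so I'll keep pushing slowly.

Call:
apply_moves(
  rows=[
    {"tx": 0, "ty": -0.08, "tz": 0, "roll": 0},
    {"tx": 0, "ty": -0.08, "tz": 0, "roll": 0},
    {"tx": 0, "ty": -0.08, "tz": 0, "roll": 0},
    {"tx": 0, "ty": -0.08, "tz": 0, "roll": 0},
    {"tx": 0, "ty": -0.08, "tz": 0, "roll": 0},
    {"tx": 0, "ty": -0.08, "tz": 0, "roll": 0},
    {"tx": 0, "ty": -0.08, "tz": 0, "roll": 0},
    {"tx": 0, "ty": -0.08, "tz": 0, "roll": 0},
    {"tx": 0, "ty": -0.08, "tz": 0, "roll": 0},
    {"tx": 0, "ty": -0.08, "tz": 0, "roll": 0},
    {"tx": 0, "ty": -0.08, "tz": 0, "roll": 0},
    {"tx": 0, "ty": -0.08, "tz": 0, "roll": 0},
  ],
)

```text
time_s: 5.72
tcp_pos: [0.6314, 0.1248, 0.1938]
tool_rot: [0.681, 0.732, 0.0, 0.0]
force: [3.2, 1.0, 0.7]
gripper_width: 0.001
```

```bash
python3 -c "
from h import *
plan(-.011,0.0,.193)
p,d=vision.capture('wrist');cv2.imwrite('pics/w4.png',p[:,:,::-1])
"
```

```text
t 5.72 tcp [0.6314 0.1248 0.1938] local [0.0253 0.0008] F [3.16 1.   0.66] w 0.001
tool x in balance deg 90.01 zaxis [ 0. -0. -1.] units [-0.03 -1.45  0.03] target [0.595 0.121 0.193]
```

View pics/w4.png

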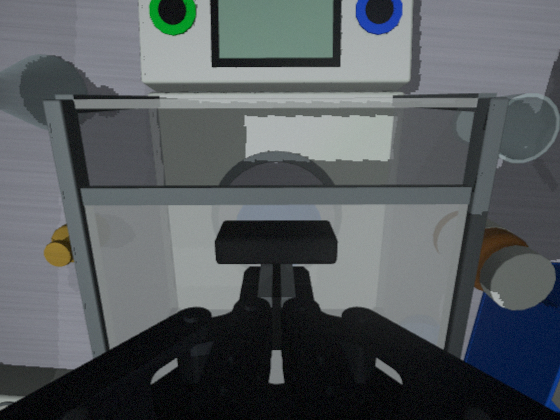

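The lid is moving with the tips at about 3 N. Both ring sensors are now in view: green (173,12), blue (379,10).

Call:
apply_moves(
  rows=[
    {"tx": 0, "ty": -0.08, "tz": 0, "roll": 0},
    {"tx": 0, "ty": -0.08, "tz": 0, "roll": 0},
    {"tx": 0, "ty": -0.08, "tz": 0, "roll": 0},
    {"tx": 0, "ty": -0.08, "tz": 0, "roll": 0},
    {"tx": 0, "ty": -0.08, "tz": 0, "roll": 0},
    {"tx": 0, "ty": -0.08, "tz": 0, "roll": 0},
    {"tx": 0, "ty": -0.08, "tz": 0, "roll": 0},
    {"tx": 0, "ty": -0.08, "tz": 0, "roll": 0},
    {"tx": 0, "ty": -0.08, "tz": 0, "roll": 0},
    {"tx": 0, "ty": -0.08, "tz": 0, "roll": 0},
    {"tx": 0, "ty": -0.08, "tz": 0, "roll": 0},
    {"tx": 0, "ty": -0.08, "tz": 0, "roll": 0},
  ],
)

```text
time_s: 6.77
tcp_pos: [0.6075, 0.1229, 0.1938]
tool_rot: [0.681, 0.732, -0.0, 0.0]
force: [1.9, -0.6, 0.9]
gripper_width: 0.002
```

```bash
python3 -c "
from h import *
plan(-.011,0.0,.193)
p,d=vision.capture('wrist');cv2.imwrite('pics/w5.png',p[:,:,::-1])
k=p.max(2)<45
print(np.where(k[200:280,230])[0]+200)
m=vision.camera_model('wrist')
for v,z in((221,.208),(245,.208),(262,.184)):
    print(v,z,(RB.T@(ray('wrist',276,v,z)[:2]-org)).round(4))
hs=cv2.cvtColor(p,cv2.COLOR_RGB2HSV)
for nm,lo,hi in(('g',45,80),('b',110,130)):
  M=(hs[...,0]>lo)&(hs[...,0]<hi)&(hs[...,1]>150)&(hs[...,2]>60);M[110:]=0
  for c in cents(M): print(nm,c,(q:=ray('wrist',*c[1],.057)),RB.T@(q[:2]-org))
"
```

```text
t 6.77 tcp [0.6075 0.1229 0.1938] local [0.0012 0.0007] F [ 1.87 -0.65  0.95] w 0.002
tool x in balance deg 90.01 zaxis [ 0. -0. -1.] units [-0.03 -0.49  0.03] target [0.595 0.121 0.193]
[221 222 223 224 225 226 227 228 229 230 231 232 233 234 235 236 237 238
 239 240 241 242 243 244 245 246 247 248 249 250 251 252 253 254 255 256
 257 258 259 260 261 262 263]
221 0.208 [-0.0285  0.0021]
245 0.208 [-0.0183  0.0021]
262 0.184 [0.0012 0.0021]
g ([153, 24, 45, 47, 1066], [175.5, 47.0]) [0.50138424 0.04235269 0.057     ] [-0.11045282 -0.07199365]
b ([354, 23, 45, 47, 1052], [375.5, 46.4]) [0.49028861 0.18923784 0.057     ] [-0.11082053  0.07530953]
```

View pics/w5.png

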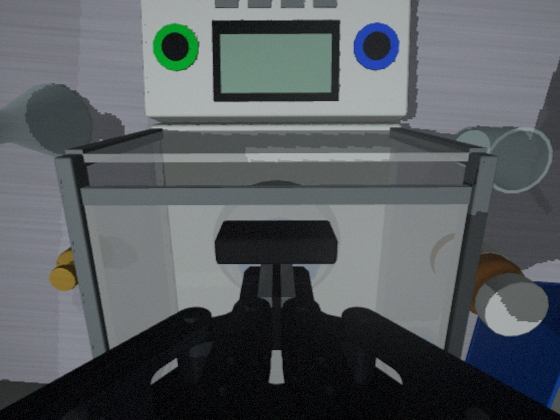

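The pane's front bar (row 195) is still about 15 mm short of the shield's front edge (row 158). I'll push on more slowly.

Call:
apply_moves(
  rows=[
    {"tx": 0, "ty": -0.06, "tz": 0, "roll": 0},
    {"tx": 0, "ty": -0.06, "tz": 0, "roll": 0},
    {"tx": 0, "ty": -0.06, "tz": 0, "roll": 0},
    {"tx": 0, "ty": -0.06, "tz": 0, "roll": 0},
    {"tx": 0, "ty": -0.06, "tz": 0, "roll": 0},
    {"tx": 0, "ty": -0.06, "tz": 0, "roll": 0},
    {"tx": 0, "ty": -0.05, "tz": 0, "roll": 0},
  ],
)

```text
time_s: 7.4
tcp_pos: [0.5972, 0.1222, 0.1938]
tool_rot: [0.681, 0.732, -0.0, 0.0]
force: [2.5, -1.0, -0.6]
gripper_width: 0.002
```

Call:
apply_moves(
  rows=[
    {"tx": 0, "ty": -0.04, "tz": 0, "roll": 0},
    {"tx": 0, "ty": -0.04, "tz": 0, "roll": 0},
  ],
)

```text
time_s: 7.57
tcp_pos: [0.5953, 0.1221, 0.1938]
tool_rot: [0.681, 0.732, -0.0, 0.0]
force: [1.9, -0.1, 0.2]
gripper_width: 0.001
```

Call:
apply_moves(
  rows=[
    {"tx": 0, "ty": -0.04, "tz": 0, "roll": 0},
  ],
)

```text
time_s: 7.65
tcp_pos: [0.5944, 0.122, 0.1938]
tool_rot: [0.681, 0.732, -0.0, 0.0]
force: [1.2, -0.2, -0.7]
gripper_width: 0.001
```

```bash
python3 -c "
from h import *
plan(-.011,0.0,.193)
p,d=vision.capture('wrist');cv2.imwrite('pics/w6.png',p[:,:,::-1])
"
```

```text
t 7.65 tcp [0.5944 0.122  0.1938] local [-0.0119  0.0007] F [ 1.15 -0.24 -0.73] w 0.001
tool x in balance deg 90.01 zaxis [-0. -0. -1.] units [-0.03  0.04  0.03] target [0.595 0.121 0.193]
```

View pics/w6.png

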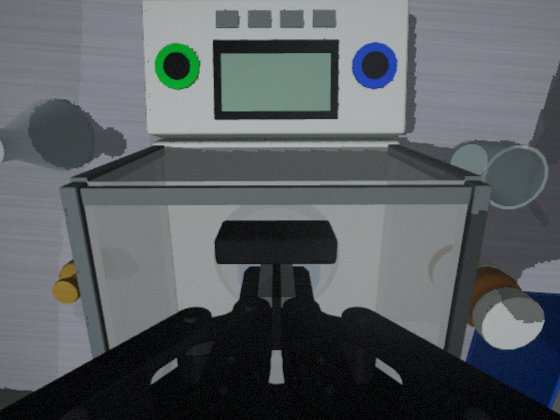

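The pane's bar (row 186) nearly meets the shield front (row 182), so about 2 mm remains. I'll take single small steps and watch the force.

Call:
apply_moves(
  rows=[
    {"tx": 0, "ty": -0.03, "tz": 0, "roll": 0},
  ],
)

```text
time_s: 7.78
tcp_pos: [0.5942, 0.1221, 0.1938]
tool_rot: [0.681, 0.732, 0.0, 0.0]
force: [5.0, -2.0, -4.3]
gripper_width: 0.002
```

Call:
apply_moves(
  rows=[
    {"tx": 0, "ty": -0.03, "tz": 0, "roll": 0},
  ],
)

```text
time_s: 7.87
tcp_pos: [0.5942, 0.1221, 0.1939]
tool_rot: [0.681, 0.732, 0.001, 0.001]
force: [9.4, -0.2, -6.1]
gripper_width: 0.003
```

Call:
apply_moves(
  rows=[
    {"tx": 0, "ty": -0.03, "tz": 0, "roll": 0},
  ],
)

```text
time_s: 7.95
tcp_pos: [0.5942, 0.1221, 0.194]
tool_rot: [0.681, 0.732, 0.002, 0.001]
force: [12.2, 0.1, -8.7]
gripper_width: 0.0
```

Call:
apply_moves(
  rows=[
    {"tx": 0, "ty": 0, "tz": 0, "roll": 0},
  ],
)

```text
time_s: 8.03
tcp_pos: [0.5942, 0.1221, 0.1939]
tool_rot: [0.681, 0.732, 0.002, 0.001]
force: [10.1, 0.2, -5.5]
gripper_width: 0.005
```

Force rose with no motion, so the lid is at its stop. I'll hold briefly, back off, rise, and verify.

Call:
apply_moves(
  rows=[
    {"tx": 0, "ty": 0, "tz": 0, "roll": 0},
    {"tx": 0, "ty": 0, "tz": 0, "roll": 0},
    {"tx": 0, "ty": 0.1, "tz": 0, "roll": 0},
    {"tx": 0, "ty": 0.2, "tz": 0, "roll": 0},
    {"tx": 0, "ty": 0.2, "tz": 0, "roll": 0},
    {"tx": 0, "ty": 0.1, "tz": -0.3, "roll": 0},
    {"tx": 0, "ty": 0, "tz": -0.6, "roll": 0},
    {"tx": 0, "ty": 0, "tz": -0.7, "roll": 0},
    {"tx": 0, "ty": 0, "tz": -0.7, "roll": 0},
    {"tx": 0, "ty": 0, "tz": -0.5, "roll": 0},
    {"tx": 0, "ty": 0, "tz": -0.3, "roll": 0},
    {"tx": 0, "ty": 0, "tz": 0, "roll": 0},
  ],
)

```text
time_s: 9.03
tcp_pos: [0.6079, 0.1233, 0.2733]
tool_rot: [0.681, 0.733, 0.001, 0.001]
force: [-0.1, 0.3, -0.4]
gripper_width: 0.003
```

```bash
python3 -c "
from h import *
plan(-.113,-.076,.27)
p,d=vision.capture('wrist');cv2.imwrite('pics/w7.png',p[:,:,::-1])
k=p.max(2)<45;m=np.zeros_like(k);m[:260]=k[:260]
for c in cents(m):
  if c[0][4]<300: continue
  x,y,w,h,a=c[0];print(c)
  for v,z in((y,.208),(y+h,.208),(y+h,.184)): print((RB.T@(ray('wrist',x+w/2,v,z)[:2]-org)).round(4))
hs=cv2.cvtColor(p,cv2.COLOR_RGB2HSV)
for nm,lo,hi in(('g',45,80),('b',110,130)):
  M=(hs[...,0]>lo)&(hs[...,0]<hi)&(hs[...,1]>150)&(hs[...,2]>60);M[150:]=0
  for c in cents(M): print(nm,c,(q:=ray('wrist',*c[1],.057)),RB.T@(q[:2]-org))
"
```

```text
t 9.03 tcp [0.6079 0.1233 0.2733] local [0.0017 0.001 ] F [-0.14  0.3  -0.37] w 0.003
tool x in balance deg 90.02 zaxis [ 0.003  0.001 -1.   ] units [-3.08 -4.59  0.12] target [0.499 0.038 0.27 ]
([227, 37, 98, 62, 1824], [275.8, 62.8])
[-0.1055  0.0023]
[-0.0736  0.0023]
[-0.0735  0.0023]
([188, 47, 20, 21, 325], [197.3, 56.8])
[-0.1006 -0.0401]
[-0.09   -0.0409]
[-0.0918 -0.0459]
([344, 47, 19, 20, 303], [353.0, 56.2])
[-0.1006  0.0445]
[-0.0905  0.0452]
[-0.0923  0.0502]
([235, 161, 81, 24, 1878], [275.3, 172.6])
[-0.0381  0.002 ]
[-0.0234  0.002 ]
[-0.0174  0.0019]
g ([181, 40, 34, 36, 634], [197.7, 57.3]) [0.50108688 0.04224967 0.057     ] [-0.11075689 -0.07207474]
b ([336, 39, 34, 36, 623], [352.5, 56.8]) [0.48996248 0.18884573 0.057     ] [-0.11117435  0.07494221]
```

View pics/w7.png

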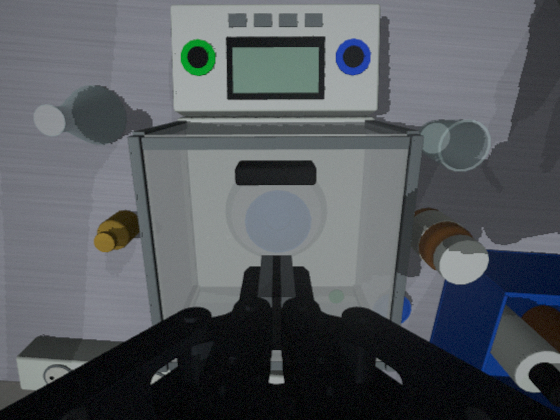

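The lid is shut: the bar is flush with the shield front at row 137, and the grip's ray casts lie near x −0.03. Now to above the green sensor, at (0.501, 0.041).

Call:
apply_moves(
  rows=[
    {"tx": -0.3, "ty": -0.5, "tz": 0, "roll": 0},
    {"tx": -0.5, "ty": -0.7, "tz": 0, "roll": 0},
    {"tx": -0.5, "ty": -0.8, "tz": 0, "roll": 0},
    {"tx": -0.5, "ty": -0.8, "tz": 0, "roll": 0},
    {"tx": -0.5, "ty": -0.8, "tz": 0, "roll": 0},
    {"tx": -0.4, "ty": -0.6, "tz": 0, "roll": 0},
    {"tx": -0.3, "ty": -0.4, "tz": 0, "roll": 0},
    {"tx": 0, "ty": 0, "tz": 0, "roll": 0},
  ],
)

```text
time_s: 9.75
tcp_pos: [0.496, 0.0379, 0.2709]
tool_rot: [0.682, 0.732, -0.001, -0.0]
force: [0.3, -0.6, 0.0]
gripper_width: 0.002
```

```bash
python3 -c "
from h import *
plan(-.114,-.074,.088)
"
```

```text
t 9.75 tcp [0.496  0.0379 0.2709] local [-0.1161 -0.0761] F [ 0.34 -0.56  0.03] w 0.002
tool x in balance deg 89.89 zaxis [-0.002 -0.001 -1.   ] units [0.09 0.1  7.32] target [0.498 0.04  0.088]
```

Call:
apply_moves(
  rows=[
    {"tx": 0.09, "ty": 0.1, "tz": 0.5, "roll": 0},
    {"tx": 0, "ty": 0, "tz": 0.8, "roll": 0},
    {"tx": 0, "ty": 0, "tz": 0.9, "roll": 0},
    {"tx": 0, "ty": 0, "tz": 0.9, "roll": 0},
    {"tx": 0, "ty": 0, "tz": 0.9, "roll": 0},
    {"tx": 0, "ty": 0, "tz": 0.8, "roll": 0},
    {"tx": 0, "ty": 0, "tz": 0.6, "roll": 0},
    {"tx": 0, "ty": 0, "tz": 0.4, "roll": 0},
    {"tx": 0, "ty": 0, "tz": 0.3, "roll": 0},
    {"tx": 0, "ty": 0, "tz": 0.1, "roll": 0},
    {"tx": 0, "ty": 0, "tz": 0, "roll": 0},
  ],
)

```text
time_s: 10.67
tcp_pos: [0.5003, 0.0426, 0.1156]
tool_rot: [0.681, 0.733, -0.0, -0.0]
force: [-0.1, -0.4, 0.4]
gripper_width: 0.003
```

```bash
python3 -c "
from h import *
plan(-.112,-.074,.085)
p,d=vision.capture('scene');cv2.imwrite('pics/s8.png',cv2.resize(p[100:310,180:460,::-1],None,fx=2.8,fy=2.8))
"
```

```text
t 10.67 tcp [0.5003 0.0426 0.1156] local [-0.1115 -0.0717] F [-0.14 -0.44  0.45] w 0.003
tool x in balance deg 90.04 zaxis [-0.001  0.    -1.   ] units [-0.09 -0.02  1.23] target [0.5   0.04  0.085]
```

View pics/s8.png

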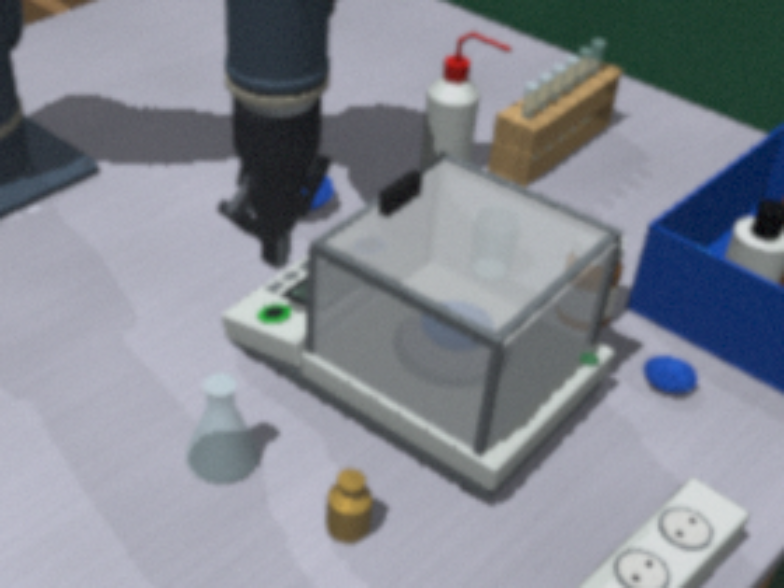

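The scene shows the lid shut and the tips at (275,255), directly above the green ring at (275,313). I'll lower the last 30 mm and hold.

Call:
apply_moves(
  rows=[
    {"tx": -0.05, "ty": 0, "tz": 0.3, "roll": 0},
    {"tx": 0, "ty": 0, "tz": 0.3, "roll": 0},
    {"tx": 0, "ty": 0, "tz": 0.3, "roll": 0},
    {"tx": 0, "ty": 0, "tz": 0.2, "roll": 0},
    {"tx": 0, "ty": 0, "tz": 0.1, "roll": 0},
    {"tx": 0, "ty": 0, "tz": 0, "roll": 0},
  ],
)

```text
time_s: 11.22
tcp_pos: [0.5, 0.041, 0.0856]
tool_rot: [0.681, 0.733, -0.0, -0.0]
force: [-0.4, 0.9, 0.5]
gripper_width: 0.001
```

Call:
apply_moves(
  rows=[
    {"tx": 0, "ty": 0, "tz": 0, "roll": 0},
    {"tx": 0, "ty": 0, "tz": 0, "roll": 0},
    {"tx": 0, "ty": 0, "tz": 0, "roll": 0},
    {"tx": 0, "ty": 0, "tz": 0, "roll": 0},
    {"tx": 0, "ty": 0, "tz": 0, "roll": 0},
    {"tx": 0, "ty": 0, "tz": 0, "roll": 0},
    {"tx": 0, "ty": 0, "tz": 0, "roll": 0},
    {"tx": 0, "ty": 0, "tz": 0, "roll": 0},
    {"tx": 0, "ty": 0, "tz": 0, "roll": 0},
    {"tx": 0, "ty": 0, "tz": 0, "roll": 0},
    {"tx": 0, "ty": 0, "tz": 0, "roll": 0},
    {"tx": 0, "ty": 0, "tz": 0, "roll": 0},
  ],
)

```text
time_s: 12.22
tcp_pos: [0.5004, 0.041, 0.0863]
tool_rot: [0.681, 0.732, 0.0, 0.0]
force: [0.3, 0.2, -0.4]
gripper_width: -0.001
```

```bash
python3 -c "
from h import *
plan(-.112,-.074,.085)
p,d=vision.capture('wrist');cv2.imwrite('pics/w9.png',p[:,:,::-1])
"
```

```text
t 12.22 tcp [0.5004 0.041  0.0863] local [-0.1115 -0.0733] F [ 0.29  0.2  -0.39] w -0.001
tool x in balance deg 90.01 zaxis [ 0. -0. -1.] units [-0.03 -0.02  0.05] target [0.5   0.04  0.085]
```

View pics/w9.png

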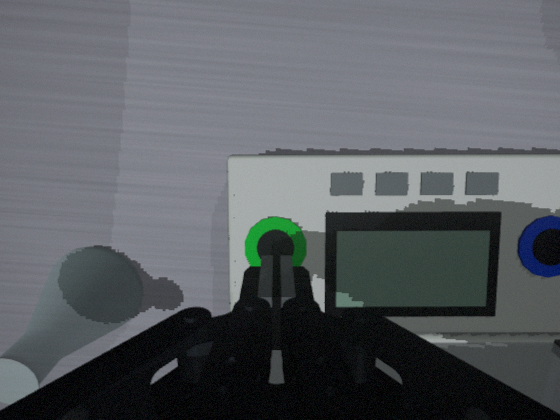

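The wrist view shows the tips at (277,258), over the green ring centred at (275,245), with the blue ring well to the right. The offset fits the slanted view. I'll keep holding.

Call:
apply_moves(
  rows=[
    {"tx": 0, "ty": 0, "tz": 0, "roll": 0},
    {"tx": 0, "ty": 0, "tz": 0, "roll": 0},
    {"tx": 0, "ty": 0, "tz": 0, "roll": 0},
    {"tx": 0, "ty": 0, "tz": 0, "roll": 0},
    {"tx": 0, "ty": 0, "tz": 0, "roll": 0},
    {"tx": 0, "ty": 0, "tz": 0, "roll": 0},
    {"tx": 0, "ty": 0, "tz": 0, "roll": 0},
    {"tx": 0, "ty": 0, "tz": 0, "roll": 0},
    {"tx": 0, "ty": 0, "tz": 0, "roll": 0},
    {"tx": 0, "ty": 0, "tz": 0, "roll": 0},
    {"tx": 0, "ty": 0, "tz": 0, "roll": 0},
    {"tx": 0, "ty": 0, "tz": 0, "roll": 0},
  ],
)

```text
time_s: 13.27
tcp_pos: [0.5004, 0.041, 0.0863]
tool_rot: [0.681, 0.733, 0.0, 0.0]
force: [-0.3, -0.1, 0.4]
gripper_width: -0.0
```

Call:
apply_moves(
  rows=[
    {"tx": 0, "ty": 0, "tz": 0, "roll": 0},
    {"tx": 0, "ty": 0, "tz": 0, "roll": 0},
    {"tx": 0, "ty": 0, "tz": 0, "roll": 0},
    {"tx": 0, "ty": 0, "tz": 0, "roll": 0},
    {"tx": 0, "ty": 0, "tz": 0, "roll": 0},
    {"tx": 0, "ty": 0, "tz": 0, "roll": 0},
    {"tx": 0, "ty": 0, "tz": 0, "roll": 0},
    {"tx": 0, "ty": 0, "tz": 0, "roll": 0},
    {"tx": 0, "ty": 0, "tz": 0, "roll": 0},
    {"tx": 0, "ty": 0, "tz": 0, "roll": 0},
    {"tx": 0, "ty": 0, "tz": 0, "roll": 0},
    {"tx": 0, "ty": 0, "tz": 0, "roll": 0},
  ],
)

```text
time_s: 14.27
tcp_pos: [0.5003, 0.041, 0.0863]
tool_rot: [0.681, 0.732, -0.0, -0.0]
force: [-0.2, 0.6, -0.4]
gripper_width: 0.005
```

Call:
apply_moves(
  rows=[
    {"tx": 0, "ty": 0, "tz": -0.4, "roll": 0},
    {"tx": 0, "ty": 0, "tz": -0.8, "roll": 0},
    {"tx": 0, "ty": 0, "tz": -0.9, "roll": 0},
    {"tx": 0, "ty": 0, "tz": -0.9, "roll": 0},
    {"tx": 0, "ty": 0, "tz": -0.9, "roll": 0},
    {"tx": 0, "ty": 0, "tz": -0.9, "roll": 0},
    {"tx": 0, "ty": 0, "tz": -0.9, "roll": 0},
    {"tx": 0, "ty": 0, "tz": -0.9, "roll": 0},
    {"tx": 0, "ty": 0, "tz": -0.8, "roll": 0},
    {"tx": 0, "ty": 0, "tz": -0.5, "roll": 0},
    {"tx": 0, "ty": 0, "tz": -0.2, "roll": 0},
    {"tx": 0, "ty": 0, "tz": 0, "roll": 0},
  ],
)

```text
time_s: 15.27
tcp_pos: [0.5008, 0.0411, 0.2897]
tool_rot: [0.681, 0.732, 0.001, 0.001]
force: [-0.7, 0.4, -0.2]
gripper_width: 0.001
```

Call:
apply_moves(
  rows=[
    {"tx": -0.4, "ty": 0, "tz": 0, "roll": 0},
    {"tx": -0.8, "ty": 0, "tz": 0, "roll": 0},
    {"tx": -0.8, "ty": 0, "tz": 0, "roll": 0},
    {"tx": -0.8, "ty": 0, "tz": 0, "roll": 0},
    {"tx": -0.8, "ty": 0, "tz": 0, "roll": 0},
    {"tx": -0.8, "ty": 0, "tz": 0, "roll": 0},
    {"tx": -0.8, "ty": 0, "tz": 0, "roll": 0},
    {"tx": -0.8, "ty": 0, "tz": 0, "roll": 0},
    {"tx": -0.5, "ty": 0, "tz": 0, "roll": 0},
    {"tx": -0.2, "ty": 0, "tz": 0, "roll": 0},
    {"tx": 0, "ty": 0, "tz": 0, "roll": 0},
    {"tx": 0, "ty": 0, "tz": 0, "roll": 0},
  ],
)

```text
time_s: 16.27
tcp_pos: [0.5123, -0.1257, 0.288]
tool_rot: [0.681, 0.732, -0.0, -0.001]
force: [-0.3, -0.4, -0.9]
gripper_width: -0.0
```

```bash
python3 -c "
from h import *
plan(-.112,-.074,.085)
p,d=vision.capture('top');cv2.imwrite('pics/t9.png',p[:,:,::-1])
k=(p.max(2)<40); m=np.zeros_like(k);m[150:222,220:256]=k[150:222,220:256]
for c in cents(m): print(c, RB.T@(ray('top',*c[1],.2)[:2]-org))
"
```

```text
t 16.27 tcp [ 0.5123 -0.1257  0.288 ] local [-0.1119 -0.2404] F [-0.33 -0.45 -0.85] w -0.0
tool x in balance deg 90.01 zaxis [-0.001  0.001 -1.   ] units [6.65 0.01 8.13] target [0.5   0.04  0.085]
([225, 199, 20, 6, 96], [234.3, 201.5]) [-0.02874062 -0.00040465]
```

View pics/t9.png

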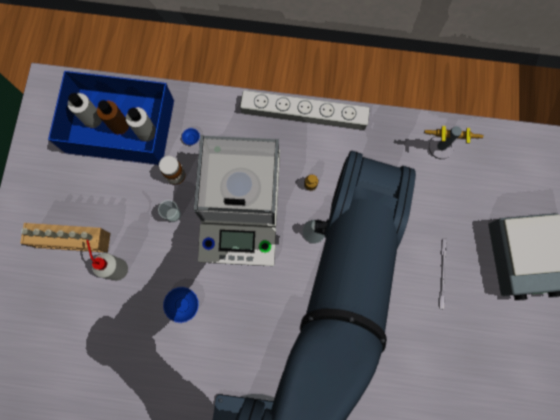

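The top view shows the grip at (234,201), local x −0.029, so the lid is shut. The dish is at (239,184) and the loose things sit where they were. The hand is clear, so I'm handing in.

```bash
python3 -c "
from plant import ticket
print(ticket.sign_off())"
```

```text
the job is handed in; nothing more can be done
None
```

I pushed the lid shut by its grip, held the fingertips over the green tare sensor, took the hand away and handed the job in at about 16.3 s. The sign-off reports no verdict.

- **Lid:** it moved at about 2–3 N. At the stop the force rose to about 12 N along the push (about 15 N in all). The last top view puts the grip at x −28.7 mm, against −28 mm when shut.
- **Tare hold:** I held the tips about 31 mm above the sensor (grasp point about 50 mm above, within 2–3 mm sideways) for about 3 s. The limit there is 20 to 75 mm.
- **Hand at the end:** it is over 200 mm from the sensor, and the wrist force reads about zero. It stands above the flask; the fingertips are about 0.2 m above its top.
- **Dish and loose things:** in the last top view they look unmoved. I checked this by eye and did not re-measure each one; the flask was partly hidden by the hand.

**Problems and disagreements:**
- The first move call was refused because its rows did not give all four values, so nothing moved.
- Midway through the push, one wrist-camera estimate of the grip was off by several millimetres. I relied on the pane's edge and the force instead.

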